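# Dip the oil gauge of the bench vacuum pump and hold it level for reading

### The job

Check the oil of the bench vacuum pump: swing the dust flap down off the mouth of its sloping gauge tube, take the gauge rod from its stand, push it down the tube until its collar stops on the mouth, then draw it right out again. Finish still holding the rod, level and at rest, with its notched flat face up and its tip about ten centimetres over the middle of the white saucer, ready to be read; leave the flap open, do not drop the rod and leave the other things on the table alone.

Things in the scene. Friction and masses are not known exactly. Their poses are not given: they have to be found in the camera images.
- vacuum_pump: Bench vacuum pump, grey and black, bolted down, 116 x 290 mm on the table, 165 mm high at its top fittings. Origin on the table top under the middle of the oil case (a block 100 mm in x, 90 mm in y, 129 mm high); the motor lies to its -y (to y = -0.24), the sloping gauge tube leaves the +y face of the case. z up.
- gauge_tube: Sloping steel gauge tube of the pump. Origin at the centre of the mouth, 145 mm above the table; z points out of the tube, 40 degrees above level (horizontally along the pump's +y); x is level, y points out and down. Bell mouth: rim 25 mm outside, 20 mm inside, narrowing over 14 mm to a 12 mm bore that runs on straight for 122 mm. Tube 17 mm thick outside.
- gauge_flap (a joint): Hinge of the light steel dust flap over the tube's mouth. 0 = shut (leaning back on the rim), grows as the flap swings outward and down about a level hinge along the tube's x, at tube y = 16.5 mm, z = 2 mm (lower edge of the mouth); stop at 2.6 rad, fully open. Tipped out past upright (about 0.75 rad) it falls open by its own weight, short of that it falls shut.
- flap_tab (a point): Middle of the free upper edge of the flap's tab, 56 mm from the hinge; tab 30 mm wide, 3 mm thick, standing 25 mm clear of the rim. With the flap shut there is free room behind the tab (the pump's side, above the tube, which slopes away): closed fingertips go down there and push the tab outward, away from the case.
- gauge_rod: Dipstick, loose, 80 g, 217 mm long. Origin on its axis in the collar's seating face; x along the rod to the tip, z square to the notched reading face (straight up on the stand). Steel rod 8 mm thick from x = -23 to 102 mm, then a flat notched blade 7.5 x 3.4 mm to x = 130; collar 26 mm across, x = -6 to 0. Fully home its origin lies at the tube's origin, its x along the tube's -z.
- rod_handle (a point): Middle of the gauge rod's black handle, on the rod's axis at x = -55 mm. The handle runs from x = -87 to -23 mm, 16 mm wide in y, 18 mm high in z, flat sides. The axis lies 50 mm above the table while the rod is on its stand.
- rod_tip (a point): End of the gauge rod, on its axis (x = +130 mm).
- gauge_stand: Stand of the gauge rod, fixed: aluminium drip tray 190 x 50 mm, 14 mm high, with two upright plates (34 mm wide, 60 mm high, notch 10 mm wide, 14 mm deep) at x = -14 and 82 mm in which the rod lies level. Origin on the table under the rod's origin, x along the rod to its tip, z up. The handle is free on both sides; lift the rod straight up at least 40 mm.
- white_saucer: White saucer, loose, 151 mm across, 14 mm high, origin in the middle of its underside on the table. Catches drips from the tip.
- record_pad: Bystander: pad of paper slips, 105 x 148 x 10 mm, origin at the middle of its underside.
- ballpen: Bystander: pen, 145 mm long in its y, 12 mm wide, 9 mm high, origin at the middle of its underside.
- desk_stapler: Bystander: black stapler, 138 mm long in its y, 34 mm wide, 40 mm high, origin at the middle of its underside.
- kitchen_timer: Bystander: small white timer, 64 x 64 x 20 mm, origin at the middle of its underside.
- sticky_notes: Bystander: block of sticky notes, 83 x 83 x 17 mm, origin at the middle of its underside.
- marker: Bystander: highlighter pen, 126 mm long in its y, 24 mm wide, 16 mm high, origin at the middle of its underside.

How it is judged:
On the way, in this order (a step that is already met when the one before it is completed fails the run):
1. the dust flap is swung open (value of joint gauge_flap above 1.5 rad), for 0.2 s.
2. the gauge rod, held by the gripper, is fully home in the tube: collar on the mouth, axes in line (distance between gauge_rod and gauge_tube below 0.004 m and angle between the x axis of gauge_rod and the z axis of gauge_tube, either way round below 0.09 rad and contact force between gauge_rod and the fingers above 0.5 N), for 0.2 s.
3. the rod is drawn right out of the tube (z of rod_tip in the frame of gauge_tube above 0.01 m and contact force between gauge_rod and the fingers above 0.5 N), for 0.1 s.
At the end, for the whole second after the job is handed in: The gripper still holds the rod clear of stand, pump and saucer: at rest (under 20 mm/s), level with the notched face up (within 9 degrees), its tip 60 to 180 mm above the table and within 45 mm of the saucer's centre seen from above; the flap is open (over 1.5 rad) (contact force between gauge_rod and the fingers above 0.5 N and angle between gauge_rod's own z axis and vertical below 0.16 rad and horizontal distance between rod_tip and white_saucer below 0.045 m and height (world z) of rod_tip between 0.06 and 0.18 m and height (world z) of gauge_rod above 0.06 m and linear speed of gauge_rod below 0.02 m/s and contact force between gauge_rod and gauge_stand below 0.05 N and contact force between gauge_rod and vacuum_pump below 0.05 N and contact force between gauge_rod and white_saucer below 0.05 N and value of joint gauge_flap above 1.5 rad); the arm keeps its last pose, push and grip.
It fails at once if the gauge rod is dropped or laid on the table (height (world z) of any of gauge_rod, rod_handle below 0.03 m).
It fails at once if the saucer or another thing on the table is shoved more than 25 mm (distance of any of white_saucer, record_pad, ballpen, desk_stapler, kitchen_timer, sticky_notes, marker from where it was at the start of the episode above 0.025 m).
It also fails if it takes over 61 s, if anything falls off the work surface, if the arm or the gripper's body presses on something with over 40 N, if the wrist force passes 120 N, or if a joint passes its speed limit or range.

### The arm

A 6-joint arm with a two-finger parallel gripper is mounted at the origin on a cart in front of the work surface, level with it; the furniture and walls round the work are solid. World frame = base frame: x ahead of the robot, y to its left, z up, the work surface at z = 0. Lengths are in m, angles in rad, forces in N, time in s.
With the tool pointing down it reaches from about 0.35 to 0.85 m from the base axis. Payload 8.1 kg.
Tool frame: the origin (TCP) lies between the finger pads; the fingertips stand 25 mm ahead of it and the grasp point (between the pads) lies 6 mm ahead of it (robot.tip_extent is the distance from the TCP to the fingertips, in m); z points along the fingers, y is the direction in which the jaws open and shut (so a half turn about z gives the same grasp; the last joint's range is limited). The gripper opens to 93 mm and grips with 3 to 60 N. Pads are 15 mm wide; open, the fingers measure 128 mm over their backs; the gripper's body (75 mm by 188 mm) begins 65 mm behind the grasp point.
Start: joints at [1.078, 0.13, 1.488, -0, 1.523, -0.085], TCP at [0.238, 0.551, 0.244] pointing down, gripper open.
Joint ranges: [-2.96, 2.96], [-0.89, 2.26], [0.02, 2.5], [-1.34, 4.48], [0, 2.73], [-2.66, 2.66]. Speed limits (rad/s): [2.39, 2.39, 2.79, 3.14, 3.14, 3.14].

### API

Orientations are given as a rotation vector (axis times angle).
In Python, from plant import robot gives the robot as it stands.
- The arm moves only by the tool drive_tool, never from a script. Its argument "increments" is a list of rows, each a list of 7 numbers: the closure, from 0 (fully open) to 1 (shut), then the shift along the world's x, y, z in units of 25 mm (1.0 is 25 mm), then the turn, a rotation vector about the world's x, y, z in rad. In form: [[gripper, dx, dy, dz, rx, ry, rz], ...]. A call has 1 to 20 rows; each row is the pose to reach, as a shift and turn from the pose commanded when the call began; what a row does not reach only later rows make up. A row lasts 1/12 s, in which the tool goes at most 41.7 mm and 7.16 degrees, less where a joint would pass 70% of its speed; a pose out of reach is approached as far as the arm can. A call with a gripper value outside its range is refused whole. The fingers move at their own pace and stop on an object; "squeeze" is the grip in N (left out, the last holds). Time passes only in rows, so rows that repeat a pose let the fingers close. It gives the time, the measured TCP pose, the force and the opening at its end, in the units of the state.
- robot.read_state(): the state, without advancing time (a new reading comes with each control period).
- robot.read_camera(name): name is "side" or "top" or "wrist"; returns a dict with "image" (400x640x3 uint8, red, green, blue), "fx", "fy", "cx", "cy" (pixels), "T" (4x4, takes a point from camera to world coordinates); the wrist camera has in their place "mount" (4x4, takes a point from camera to tool coordinates, whose origin is the TCP and whose axes are the flange's). Camera axes: x right, y down, z forward; pixel columns grow to the right and rows downward; lengths in m; the calibration is good to about 2 mm. The wrist camera is an equidistant fisheye: a pixel r from the principal point sees the ray r / f radians off the axis. A picture is of the moment at which its call begins: read the wrist's pose just before it. There is no depth.
- robot.close_job(): hands the job in, once; it reports no verdict.
The state is a dict: "t": time; "q": joint angles; "dq": joint speeds; "joint_torque": joint torques, N m; "tool_pos": TCP position; "orientation": TCP orientation; "force": force on the tool from outside, world axes, zero at the start; "wrist_torque": the same for the moment, N m; "opening": finger opening in m.
Only numpy, scipy, OpenCV 4.12 (cv2) and the standard library are available. Lean on these libraries where they do the work, as an engineer would, in place of code of your own. Each camera call takes 0.05 s, during which the arm holds its last target.

## Working session

There is one attempt and no reset: what is moved stays moved. The work goes in short steps, Python scripts to look and compute and a tool call to move; the robot and the scene stay as the last step left them, time stands still between calls to the robot, and variables do not carry over. Pictures are saved under pics/ and viewed, and the job is handed in when it is done.

Besides the shell and the picture viewer there is one more tool, called as a command line: name --pt "numbers of a row" for each row, then --argument value for the rest. drive_tool: Moves the arm, as the interface text tells. Its arguments: {"type":"object","properties":{"increments":{"type":"array"},"squeeze":{"type":"number"}},"required":["increments"]}

```bash
ls && mkdir -p pics
python3 - <<'E'
from plant import robot
import cv2,numpy as np
s=robot.read_state()
print(s)
for n in ["side","top","wrist"]:
    c=robot.read_camera(n)
    cv2.imwrite(f"pics/{n}0.png",c["image"][:,:,::-1])
    np.savez(f"pics/{n}0.npz",**c)
    print(n,{k:np.round(v,4).tolist() for k,v in c.items() if k!="image"})
E
```

```text
pics
{'t': 0.0, 'q': array([ 1.07757407e+00,  1.31162311e-01,  1.48927760e+00, -8.95629298e-06,
        1.52299813e+00, -8.53876914e-02]), 'dq': array([-0.00047495, -0.0016019 ,  0.00287212,  0.00101138, -0.00091868,
       -0.00047283]), 'joint_torque': array([ 7.50034469e-04, -5.59851551e+01, -4.91747010e+01,  7.68375350e-02,
        3.63915483e-02, -1.35234654e-04]), 'tool_pos': array([0.23769936, 0.55033508, 0.24258765]), 'orientation': array([-6.36088694e-01, -3.07599319e+00,  2.78182085e-03]), 'force': array([ 0.53229316, -0.21504336, -0.15928959]), 'wrist_torque': array([-0.00740768, -0.02483002, -0.00667489]), 'opening': 0.09318956070098107}
side {'fx': 378.3595, 'fy': 378.3595, 'cx': 317.3175, 'cy': 200.8514, 'T': [[-0.9973, 0.0473, -0.057, 0.6251], [0.0711, 0.396, -0.9155, 1.1112], [-0.0208, -0.917, -0.3983, 0.6322], [0.0, 0.0, 0.0, 1.0]]}
top {'fx': 459.8546, 'fy': 459.8546, 'cx': 329.439, 'cy': 202.253, 'T': [[-0.0148, -0.9928, 0.1191, 0.3485], [-0.9998, 0.0132, -0.0144, -0.0198], [0.0127, -0.1193, -0.9928, 1.6854], [0.0, 0.0, 0.0, 1.0]]}
wrist {'fx': 309.7069, 'fy': 309.7069, 'cx': 321.7669, 'cy': 201.2717, 'mount': [[0.0002, -0.9687, -0.2482, 0.0692], [1.0, 0.0003, -0.0003, -0.0012], [0.0004, -0.2482, 0.9687, -0.1411], [0.0, 0.0, 0.0, 1.0]]}
```

View pics/side0.png

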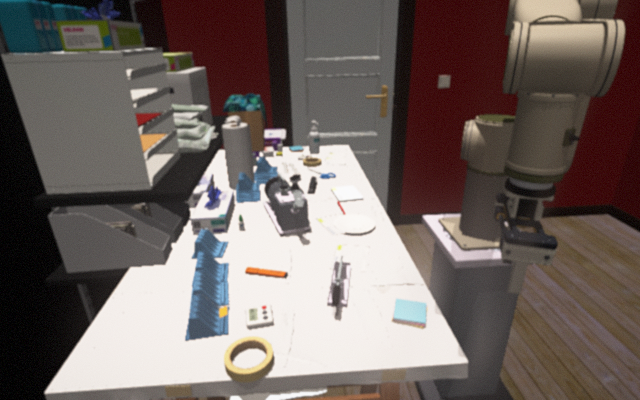

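View pics/top0.png

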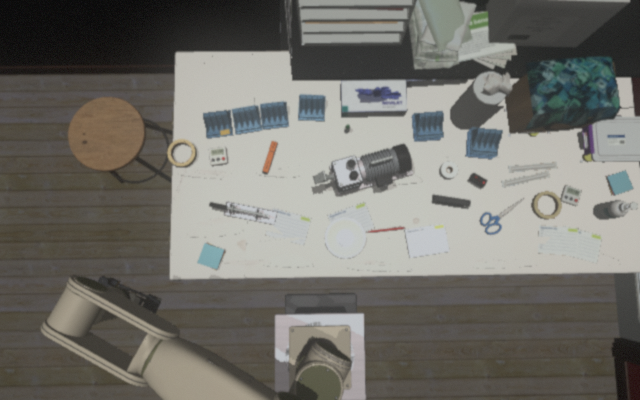

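View pics/wrist0.png

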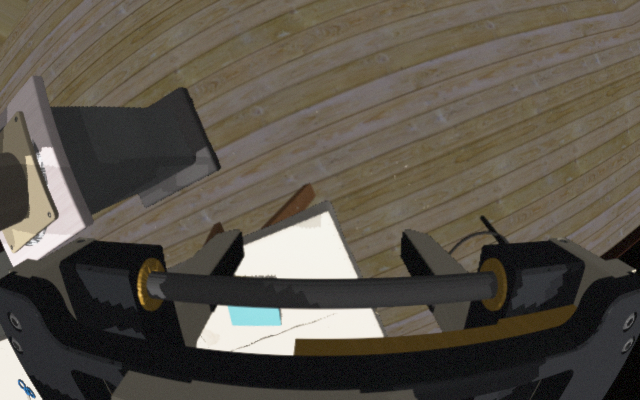

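Run:
```python
import cv2
a=cv2.imread("pics/top0.png"); b=cv2.imread("pics/side0.png")
cv2.imwrite("pics/tz1.png",cv2.resize(a[130:270,190:430],None,fx=3.3,fy=3.3,interpolation=cv2.INTER_CUBIC))
cv2.imwrite("pics/sz1.png",cv2.resize(b[165:325,230:390],None,fx=3.7,fy=3.7,interpolation=cv2.INTER_CUBIC))
```

```text
(no output)
```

View pics/tz1.png

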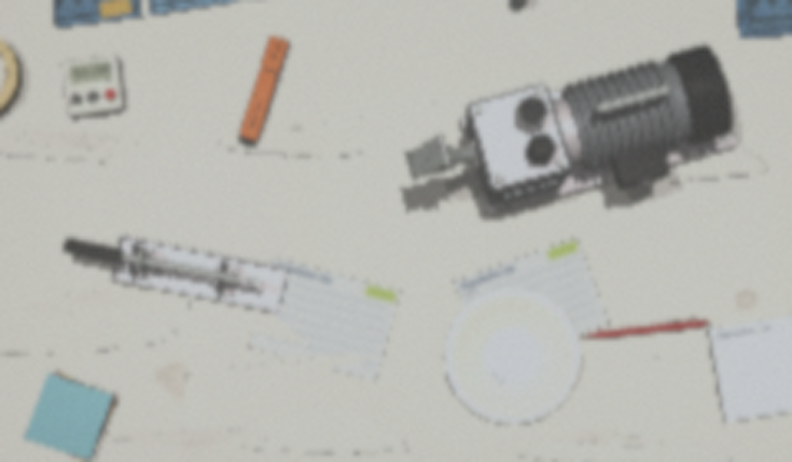

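View pics/sz1.png

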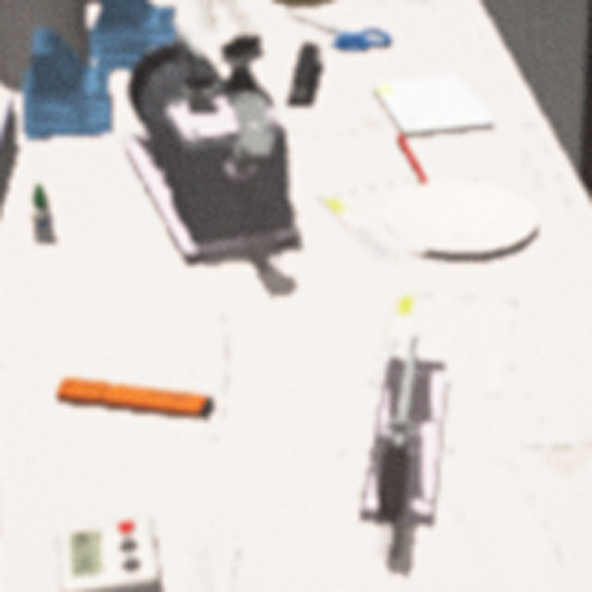

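```bash
cat > h.py <<'E'
import numpy as np,cv2
from scipy.spatial.transform import Rotation as R
def load(n): return dict(np.load(f"pics/{n}.npz",allow_pickle=True))
def ray(c,uv,Tt=None):
    uv=np.atleast_2d(np.asarray(uv,float))
    x=(uv[:,0]-c["cx"])/c["fx"]; y=(uv[:,1]-c["cy"])/c["fy"]
    if "mount" in c:
        th=np.hypot(x,y); s=np.where(th>1e-9,np.sin(th)/np.maximum(th,1e-9),1)
        d=np.stack([x*s,y*s,np.cos(th)],1); T=Tt@c["mount"]
    else:
        d=np.stack([x,y,np.ones_like(x)],1); d/=np.linalg.norm(d,axis=1)[:,None]; T=c["T"]
    return T[:3,3],d@T[:3,:3].T
def onz(c,uv,z,Tt=None):
    o,d=ray(c,uv,Tt); return o+d*((z-o[2])/d[:,2])[:,None]
def proj(c,P,Tt=None):
    P=np.atleast_2d(P); T=Tt@c["mount"] if "mount" in c else c["T"]
    p=(P-T[:3,3])@T[:3,:3]
    if "mount" in c:
        r=np.hypot(p[:,0],p[:,1]); th=np.arctan2(r,p[:,2]); k=th/np.maximum(r,1e-9)
        return np.stack([c["cx"]+c["fx"]*k*p[:,0],c["cy"]+c["fy"]*k*p[:,1]],1)
    return np.stack([c["cx"]+c["fx"]*p[:,0]/p[:,2],c["cy"]+c["fy"]*p[:,1]/p[:,2]],1)
def tcp(s):
    T=np.eye(4);T[:3,:3]=R.from_rotvec(s["orientation"]).as_matrix();T[:3,3]=s["tool_pos"];return T
def tri(rays):
    A=np.zeros((3,3));b=np.zeros(3)
    for o,d in rays:
        d=d.reshape(3);M=np.eye(3)-np.outer(d,d);A+=M;b+=M@o
    return np.linalg.solve(A,b)
def grab(name):
    from plant import robot
    s=robot.read_state(); c=robot.read_camera("wrist")
    c["Tt"]=tcp(s)
    cv2.imwrite(f"pics/{name}.png",c["image"][:,:,::-1]); np.savez(f"pics/{name}.npz",**c)
    return c
E
python3 - <<'E'
from h import *
c=load("top0")
z=lambda x,y:(x/3.3+190,y/3.3+130)
print("saucer",onz(c,z(513,357),0.012))
for p in [(470,105),(548,85),(570,165),(495,190)]: print("case",onz(c,z(*p),0.129))
for n,p,h in [("handle end",(65,243),.05),("tip",(262,290),.05),("flap",(425,157),.17),("timer",(95,85),.02),("marker",(265,90),.016),("sticky",(70,415),.017)]: print(n,onz(c,z(*p),h))
print("motor end",onz(c,z(705,90),.08))
s=load("side0");q=lambda x,y:(x/3.7+230,y/3.7+165)
print(onz(s,q(415,340),.05),onz(s,q(395,520),.05), "saucer",onz(s,q(462,218),.012))
E
```

```text
saucer [[ 0.41704691 -0.100258    0.012     ]]
case [[ 0.675417   -0.05468907  0.129     ]]
case [[ 0.69573131 -0.13666143  0.129     ]]
case [[ 0.61063684 -0.15771851  0.129     ]]
case [[ 0.58535419 -0.07922722  0.129     ]]
handle end [[0.54541456 0.38396134 0.05      ]]
tip [[0.49150332 0.17122117 0.05      ]]
flap [[ 0.61379012 -0.00738582  0.17      ]]
timer [[0.72609686 0.3608803  0.02      ]]
marker [[0.71902756 0.17200728 0.016     ]]
sticky [[0.36073825 0.38363626 0.017     ]]
motor end [[ 0.69912612 -0.30999663  0.08      ]]
[[0.49962895 0.18466097 0.05      ]] [[0.54035967 0.39601457 0.05      ]] saucer [[ 0.41710008 -0.0908684   0.012     ]]
```

Run:
```python
from h import *
w=R.from_rotvec([-6.36088694e-01, -3.07599319e+00,  2.78182085e-03]).as_matrix()
print(w.round(3), np.degrees(np.arctan2(w[1,0],w[0,0])))
a=np.array([-.054,-.213]);print(np.degrees(np.arctan2(a[1],a[0])))
```

```text
[[-0.918  0.397 -0.001]
 [ 0.397  0.918 -0.002]
 [ 0.    -0.002 -1.   ]] 156.63281766863892
-104.2259638987518
```

drive_tool --pt "0 10.5 -13.6 0.6 0 0 -1.41" --pt "0 10.5 -13.6 0.6 0 0 -1.41" --pt "0 10.5 -13.6 0.6 0 0 -1.41" --pt "0 10.5 -13.6 0.6 0 0 -1.41" --pt "0 10.5 -13.6 0.6 0 0 -1.41" --pt "0 10.5 -13.6 0.6 0 0 -1.41" --pt "0 10.5 -13.6 0.6 0 0 -1.41" --pt "0 10.5 -13.6 0.6 0 0 -1.41" --pt "0 10.5 -13.6 0.6 0 0 -1.41" --pt "0 10.5 -13.6 0.6 0 0 -1.41" --pt "0 10.5 -13.6 0.6 0 0 -1.41" --pt "0 10.5 -13.6 0.6 0 0 -1.41" --pt "0 10.5 -13.6 0.6 0 0 -1.41" --pt "0 10.5 -13.6 0.6 0 0 -1.41" --pt "0 10.5 -13.6 0.6 0 0 -1.41" --pt "0 10.5 -13.6 0.6 0 0 -1.41"

```text
t: 1.48
tool_pos: [0.5, 0.2115, 0.2585]
orientation: [-2.476, -1.934, 0.0]
force: [-0.7, 0.7, -0.5]
opening: 0.0929
```

Run:
```python
from h import *
c=grab("w1"); print(c["Tt"].round(4))
```

```text
[[ 2.421e-01  9.703e-01 -2.000e-04  5.000e-01]
 [ 9.703e-01 -2.421e-01  0.000e+00  2.115e-01]
 [-0.000e+00 -2.000e-04 -1.000e+00  2.585e-01]
 [ 0.000e+00  0.000e+00  0.000e+00  1.000e+00]]
```

View pics/w1.png

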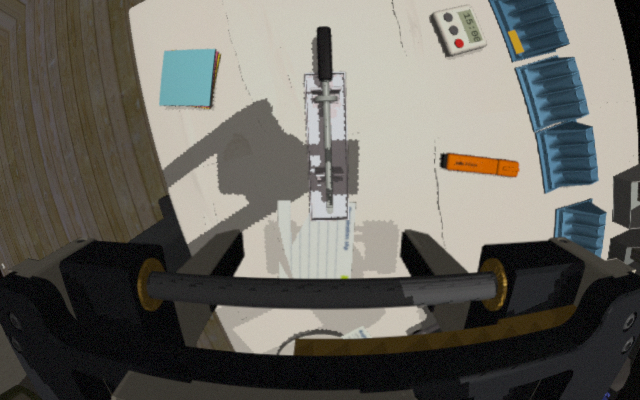

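Run:
```python
from h import *
a=cv2.imread("pics/w1.png")
cv2.imwrite("pics/w1z.png",cv2.resize(a[15:225,270:390],None,fx=2.8,fy=2.8,interpolation=cv2.INTER_CUBIC))
c=load("w1");Tt=c["Tt"]
g=cv2.cvtColor(a,cv2.COLOR_BGR2GRAY)
m=(g<45).astype(np.uint8); m[:, :300]=0; m[:,350:]=0; m[95:]=0
n,l,st,ce=cv2.connectedComponentsWithStats(m)
i=1+np.argmax(st[1:,4]); print(st[i],ce[i])
ys,xs=np.where(l==i)
P=onz(c,np.stack([xs,ys],1),.055,Tt)[:,:2]
mu=P.mean(0);u,s,v=np.linalg.svd(P-mu,full_matrices=False)
t=(P-mu)@v[0];w=(P-mu)@v[1];print(mu,v[0],np.degrees(np.arctan2(v[0,1],v[0,0])),np.percentile(t,[1,99]),np.percentile(w,[3,97]))
print("ends",onz(c,[(324,27),(330.5,212)],.05,Tt))
print("tray",onz(c,[(307,73),(345,73),(348,219),(311,219)],.014,Tt))
```

```text
[317  27  15  54 687] [323.86608443  53.85152838]
[0.53666538 0.35324149] [-0.2217182  -0.97511078] -102.80997111238965 [-0.03076128  0.02922932] [-0.00676616  0.0067954 ]
ends [[0.54497742 0.38575708 0.05      ]
 [0.50043108 0.17495664 0.05      ]]
tray [[0.51307902 0.34316311 0.014     ]
 [0.55838799 0.33204697 0.014     ]
 [0.51888642 0.14956597 0.014     ]
 [0.47191978 0.16131526 0.014     ]]
```

View pics/w1z.png

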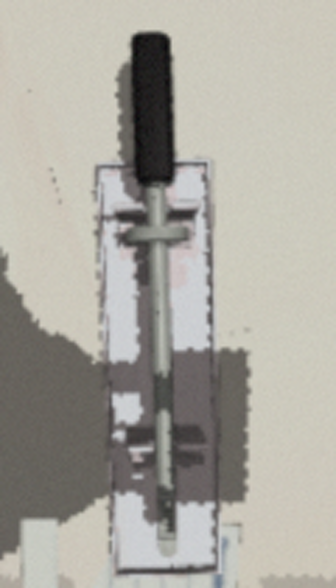

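drive_tool --pt "1 4.9 -10.1 0.8 0 0 0.49" --pt "1 4.9 -10.1 0.8 0 0 0.49" --pt "1 4.9 -10.1 0.8 0 0 0.49" --pt "1 4.9 -10.1 0.8 0 0 0.49" --pt "1 4.9 -10.1 0.8 0 0 0.49" --pt "1 4.9 -10.1 0.8 0 0 0.49" --pt "1 4.9 -10.1 0.8 0 0 0.49" --pt "1 4.9 -10.1 0.8 0 0 0.49" --pt "1 4.9 -10.1 0.8 0 0 0.49" --pt "1 4.9 -10.1 0.8 0 0 0.49" --pt "1 4.9 -10.1 0.8 0 0 0.49" --squeeze 10

```text
t: 2.45
tool_pos: [0.6226, -0.0402, 0.2785]
orientation: [-1.933, -2.476, -0.0]
force: [0.4, 0.1, -0.2]
opening: 0.0242
```

Run:
```python
from h import *
c=grab("w2"); print(c["Tt"].round(4))
from plant import robot
for n in ["side","top"]:
    k=robot.read_camera(n); cv2.imwrite(f"pics/{n}2.png",k["image"][:,:,::-1]); np.savez(f"pics/{n}2.npz",**k)
```

```text
[[-2.423e-01  9.702e-01 -3.000e-04  6.226e-01]
 [ 9.702e-01  2.423e-01  5.000e-04 -4.020e-02]
 [ 5.000e-04 -2.000e-04 -1.000e+00  2.785e-01]
 [ 0.000e+00  0.000e+00  0.000e+00  1.000e+00]]
```

View pics/w2.png

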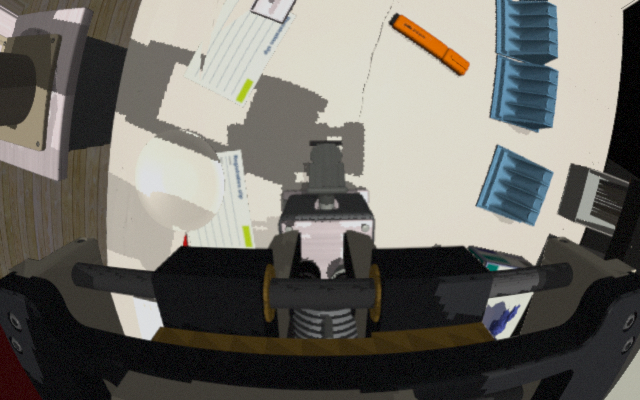

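Run:
```python
from h import *
a=cv2.imread("pics/w2.png")
cv2.imwrite("pics/w2z.png",cv2.resize(a[125:285,250:400],None,fx=3.7,fy=3.7,interpolation=cv2.INTER_CUBIC))
b=cv2.imread("pics/side2.png")
cv2.imwrite("pics/s2z.png",cv2.resize(b[165:245,250:340],None,fx=6,fy=6,interpolation=cv2.INTER_CUBIC))
```

```text
(no output)
```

View pics/w2z.png

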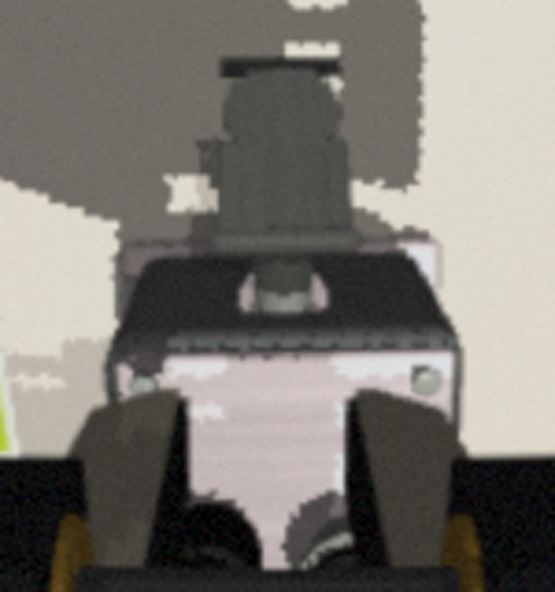

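View pics/s2z.png

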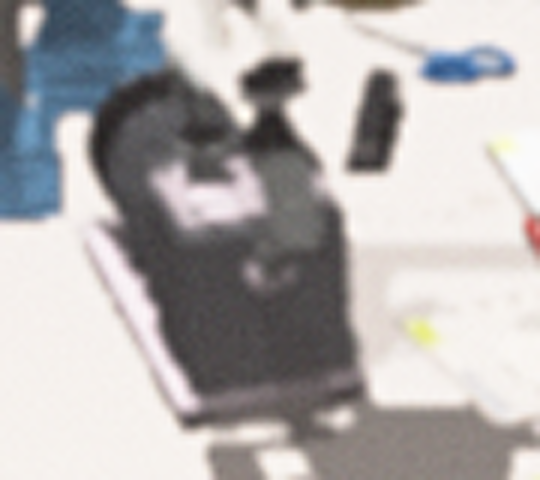

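Run:
```python
from h import *
c=load("w2");Tt=c["Tt"]
z=lambda x,y:(x/3.7+250,y/3.7+125)
for n,p,h in [("tabL",(217,242),.177),("tabR",(355,242),.177),("tabmid",(286,242),.177),("hinge L",(220,66),.134),("hinge R",(340,66),.134),("case L",(112,355),.129),("case R",(458,355),.129)]:
    X=onz(c,z(*p),h,Tt)[0]; print(n,X.round(4), ((X-Tt[:3,3])@Tt[:3,:3]).round(4))
# case from top image
c=load("top2");a=c["image"][:,:,::-1]
cv2.imwrite("pics/t2z.png",cv2.resize(a[140:215,300:420],None,fx=6,fy=6,interpolation=cv2.INTER_CUBIC))
```

```text
tabL [ 0.6075 -0.0287  0.177 ] [ 0.0148 -0.0119  0.1015]
tabR [ 0.6365 -0.0214  0.177 ] [0.0148 0.0181 0.1015]
tabmid [ 0.622  -0.0251  0.177 ] [0.0148 0.0031 0.1015]
hinge L [0.5981 0.0055 0.134 ] [ 0.0502 -0.0127  0.1446]
hinge R [0.627  0.0128 0.134 ] [0.0502 0.0172 0.1446]
case L [ 0.5878 -0.0764  0.129 ] [-0.0267 -0.0425  0.1495]
case R [ 0.678  -0.0539  0.129 ] [-0.0268  0.0505  0.1495]
```

View pics/t2z.png

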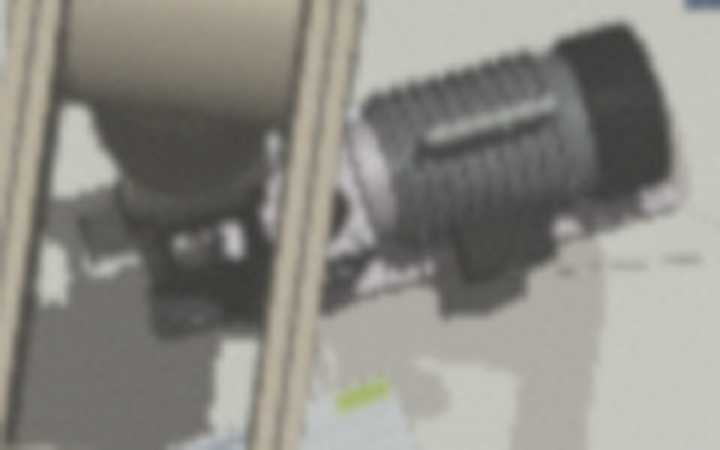

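drive_tool --pt "1 0.19 -0.28 -0.5 0 0 0" --pt "1 0.19 -0.28 -1.0 0 0 0" --pt "1 0.19 -0.28 -2.0 0 0 0" --pt "1 0.19 -0.28 -3.0 0 0 0" --pt "1 0.19 -0.28 -3.74 0 0 0" --pt "1 0.19 -0.28 -3.74 0 0 0"

```text
t: 3.1
tool_pos: [0.6241, -0.0481, 0.1778]
orientation: [-1.93, -2.467, 0.008]
force: [-0.3, -0.2, -0.9]
opening: 0.0005
```

Run:
```python
from h import *
c=grab("w3"); print(c["Tt"].round(4))
from plant import robot
print(robot.read_state()["force"],robot.read_state()["opening"])
a=cv2.imread("pics/w3.png")
cv2.imwrite("pics/w3z.png",cv2.resize(a[80:340,180:460],None,fx=2.2,fy=2.2,interpolation=cv2.INTER_CUBIC))
```

```text
[[-0.2407  0.9705 -0.01    0.6241]
 [ 0.9706  0.2407  0.0015 -0.0481]
 [ 0.0039 -0.0093 -0.9999  0.1778]
 [ 0.      0.      0.      1.    ]]
[-1.36251655  0.76579345  0.26722763] 0.0006427459096923035
```

View pics/w3z.png

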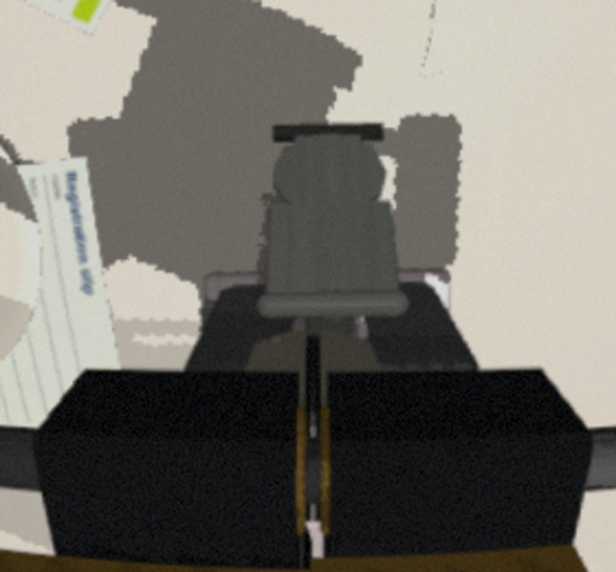

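drive_tool --pt "1 0 0 0.2 0 0 0" --pt "1 -0.09 0.37 0.2 0 0 0" --pt "1 -0.18 0.73 0.2 0 0 0" --pt "1 -0.27 1.1 0.2 0 0 0" --pt "1 -0.36 1.47 0.2 0 0 0" --pt "1 -0.45 1.83 0.2 0 0 0" --pt "1 -0.55 2.2 0.2 0 0 0" --pt "1 -0.64 2.57 0.2 0 0 0" --pt "1 -0.73 2.93 0.2 0 0 0" --pt "1 -0.82 3.3 0.2 0 0 0" --pt "1 -0.82 3.3 0.5 0 0 0" --pt "1 -0.82 3.3 2.0 0 0 0" --pt "1 -0.82 3.3 3.6 0 0 0" --pt "1 -0.82 3.3 3.6 0 0 0"

```text
t: 4.32
tool_pos: [0.6105, 0.0337, 0.2854]
orientation: [1.929, 2.466, 0.012]
force: [1.4, 0.2, 2.9]
opening: 0.001
```

Run:
```python
from h import *
c=grab("w4"); print(c["Tt"].round(4))
```

```text
[[-2.407e-01  9.705e-01  1.300e-02  6.105e-01]
 [ 9.706e-01  2.407e-01 -5.000e-04  3.370e-02]
 [-3.700e-03  1.250e-02 -9.999e-01  2.854e-01]
 [ 0.000e+00  0.000e+00  0.000e+00  1.000e+00]]
```

View pics/w4.png

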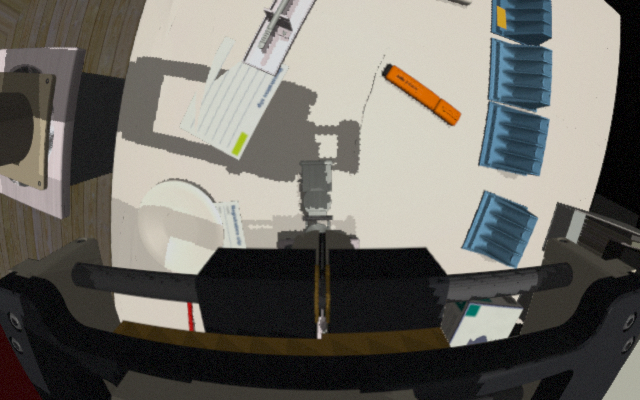

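drive_tool --pt "1 -0.42 1.15 -0.5 -0.504 -0.126 0" --pt "1 -0.42 1.15 -1.0 -0.504 -0.126 0" --pt "1 -0.42 1.15 -1.0 -0.504 -0.126 0" --pt "1 -0.42 1.15 -1.0 -0.504 -0.126 0" --pt "1 -0.42 1.15 -1.0 -0.504 -0.126 0" --pt "1 -0.42 1.15 -1.0 -0.504 -0.126 0" --pt "1 -0.42 1.15 -1.0 -0.504 -0.126 0" --pt "1 -0.42 1.15 -1.0 -0.504 -0.126 0"

```text
t: 5.03
tool_pos: [0.5972, 0.0618, 0.2508]
orientation: [1.665, 2.125, -0.438]
force: [-0.4, -0.7, -0.0]
opening: 0.0004
```

Run:
```python
from h import *
c=grab("w5"); print(c["Tt"].round(4))
from plant import robot
print(robot.read_state()["dq"].round(3))
a=cv2.imread("pics/w5.png")
cv2.imwrite("pics/w5z.png",cv2.resize(a[80:280,220:420],None,fx=2.9,fy=2.9,interpolation=cv2.INTER_CUBIC))
```

```text
[[-0.2073  0.9709  0.12    0.5972]
 [ 0.8443  0.2395 -0.4794  0.0618]
 [-0.4942  0.0019 -0.8693  0.2508]
 [ 0.      0.      0.      1.    ]]
[-0.002 -0.002  0.    -0.01  -0.001  0.007]
```

View pics/w5z.png

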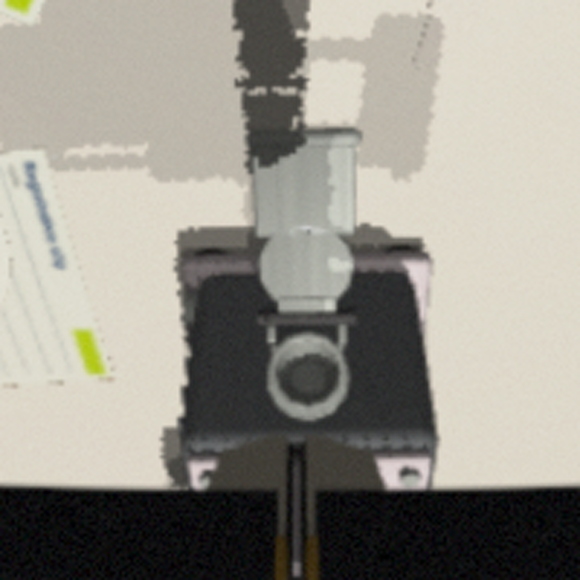

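Run:
```python
from h import *
c=load("w5");Tt=c["Tt"]
a=cv2.imread("pics/w5.png")
cv2.imwrite("pics/w5y.png",cv2.resize(a[180:235,295:360],None,fx=10,fy=10,interpolation=cv2.INTER_CUBIC))
z=lambda x,y:(220+x/2.9,80+y/2.9)
M=onz(c,z(308,377),.145,Tt)[0];print(M)
for p,h in [((200,470),.129),((420,470),.129)]: print(onz(c,z(*p),h,Tt))
# yaw: case front vertical edges at base & mounting plate, hinge bar
print("hinge bar",onz(c,[z(257,320),z(355,320)],.134,Tt))
print("flap free edge",onz(c,[z(250,130),z(360,133)],.118,Tt))
print("base plate front corners",onz(c,[z(180,268),z(430,262)],.012,Tt))
```

```text
[ 0.61679225 -0.00556443  0.145     ]
[[ 0.59404208 -0.07978608  0.129     ]]
[[ 0.67493702 -0.06017524  0.129     ]]
hinge bar [[0.59821026 0.0041335  0.134     ]
 [0.62754337 0.01134641 0.134     ]]
flap free edge [[0.58342803 0.06004817 0.118     ]
 [0.61380387 0.06657054 0.118     ]]
base plate front corners [[ 0.57581521 -0.08052848  0.012     ]
 [ 0.68853436 -0.04903098  0.012     ]]
```

View pics/w5y.png

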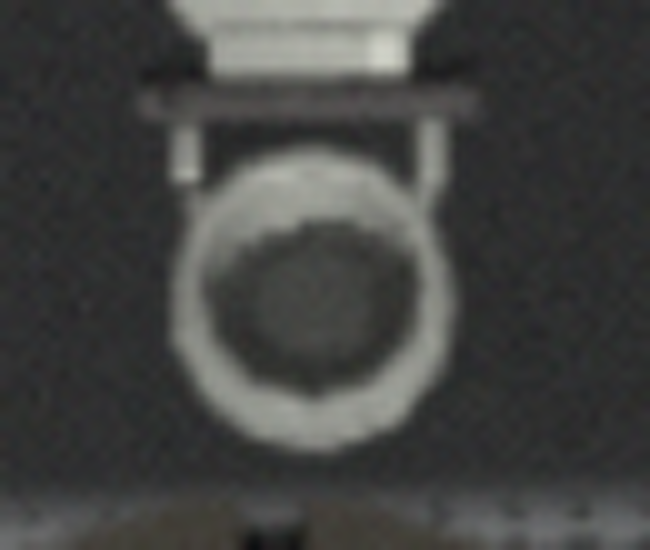

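Run:
```python
from h import *
c=load("w5");Tt=c["Tt"]
print(proj(c,(Tt@np.array([[0,0,.025,1],[0.0075,0,.025,1],[0.0075,0,0.0,1]]).T).T[:,:3],Tt))
M=onz(c,(326.5,208.8),.145,Tt)[0];print("M",M)
a=cv2.imread("pics/w4.png")
cv2.imwrite("pics/w4z.png",cv2.resize(a[150:260,270:370],None,fx=5,fy=5,interpolation=cv2.INTER_CUBIC))
c=load("w4");print(proj(c,M,c["Tt"]))
```

```text
[[323.93451573 244.09228784]
 [323.96960228 231.91783034]
 [324.29637383 249.25125515]]
M [ 0.61666384 -0.00401499  0.145     ]
[[318.14983916 234.58633365]]
```

View pics/w4z.png

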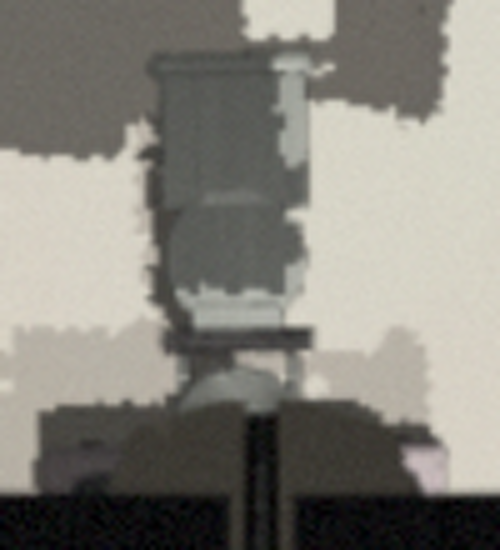

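Run:
```python
from h import *
rs=[]
for n,p in [("w2",(325.7,142.8)),("w4",(317.4,218)),("w5",(326,190))]:
    c=load(n); o,d=ray(c,p,c["Tt"]); rs.append((o,d[0])); print(n,onz(c,p,.1336,c["Tt"]))
H=tri(rs);print(H); print(tri([rs[0],rs[2]]))
out=np.array([-.242,.970]);print("mouth from hinge",H[:2]-.0121*out)
```

```text
w2 [[0.6125907  0.00907689 0.1336    ]]
w4 [[0.61280284 0.00869331 0.1336    ]]
w5 [[0.61327847 0.00788165 0.1336    ]]
[0.61271322 0.0092037  0.1351869 ]
[0.61272715 0.00921331 0.13518651]
mouth from hinge [ 0.61564142 -0.0025333 ]
```

```bash
cat >> h.py <<'E'
def down(az,tilt=0):
    a=np.radians(az); x=np.array([np.cos(a),np.sin(a),0]); z=np.array([0,0,-1.]); y=np.cross(z,x)
    return np.stack([x,y,z],1)
def delta(Tt,Rt,p):
    rv=R.from_matrix(Rt@Tt[:3,:3].T).as_rotvec(); return ((np.array(p)-Tt[:3,3])/.025).round(3),rv.round(4)
E
python3 - <<'E'
from h import *
from plant import robot
T=tcp(robot.read_state()); print(delta(T,down(77.6),(.5298,.315,.17)))
E
```

```text
(array([-2.699, 10.141, -3.241]), array([ 0.5218,  0.0088, -0.4467]))
```

drive_tool --pt "0.4 -0.5 2.0 0 0.1 0 -0.08" --pt "0.4 -2.7 10.15 -1.5 0.522 0.009 -0.447" --pt "0.4 -2.7 10.15 -1.5 0.522 0.009 -0.447" --pt "0.4 -2.7 10.15 -2.5 0.522 0.009 -0.447" --pt "0.4 -2.7 10.15 -3.25 0.522 0.009 -0.447" --pt "0.4 -2.7 10.15 -3.25 0.522 0.009 -0.447" --pt "0.4 -2.7 10.15 -3.25 0.522 0.009 -0.447" --pt "0.4 -2.7 10.15 -3.25 0.522 0.009 -0.447" --pt "0.4 -2.7 10.15 -3.25 0.522 0.009 -0.447" --pt "0.4 -2.7 10.15 -3.25 0.522 0.009 -0.447" --pt "0.4 -2.7 10.15 -3.25 0.522 0.009 -0.447"

```text
t: 6.0
tool_pos: [0.5307, 0.3153, 0.1704]
orientation: [2.447, 1.968, 0.001]
force: [-0.1, -0.2, 0.8]
opening: 0.0555
```

Run:
```python
from h import *
c=grab("w6"); print(c["Tt"].round(4))
from plant import robot
print(robot.read_state()["dq"].round(3),robot.read_state()["opening"])
k=robot.read_camera("top"); cv2.imwrite("pics/top6.png",k["image"][130:270,190:430,::-1])
```

```text
[[ 2.141e-01  9.768e-01  1.300e-03  5.307e-01]
 [ 9.768e-01 -2.141e-01 -8.000e-04  3.153e-01]
 [-5.000e-04  1.400e-03 -1.000e+00  1.704e-01]
 [ 0.000e+00  0.000e+00  0.000e+00  1.000e+00]]
[ 0.005  0.002  0.003  0.001 -0.002  0.004] 0.05584148518103222
```

View pics/w6.png

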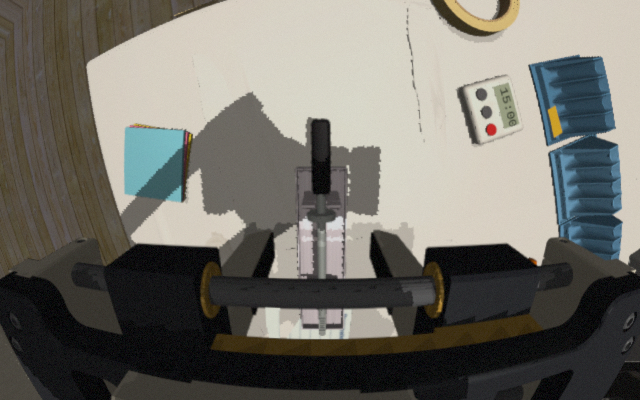

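Run:
```python
from h import *
c=load("w6");Tt=c["Tt"]
g=cv2.cvtColor(cv2.imread("pics/w6.png"),cv2.COLOR_BGR2GRAY)
m=(g<45).astype(np.uint8); m[:, :305]=0; m[:,338:]=0; m[200:]=0
n,l,st,ce=cv2.connectedComponentsWithStats(m)
i=1+np.argmax(st[1:,4]); print(st[i],ce[i])
ys,xs=np.where(l==i)
P=onz(c,np.stack([xs,ys],1),.057,Tt)[:,:2]
mu=P.mean(0);u,s,v=np.linalg.svd(P-mu,full_matrices=False)
t=(P-mu)@v[0];w=(P-mu)@v[1];print(mu,v[0],np.degrees(np.arctan2(v[0,1],v[0,0])),np.percentile(t,[1,99]),np.percentile(w,[3,97]))
E=onz(c,[(320.2,119.5)],.055,Tt);F=onz(c,[(321.3,194)],.055,Tt);print(E,F,(E+F)/2)
q=((np.r_[mu,.057]-Tt[:3,3])@Tt[:3,:3]);print("tool",q)
print("rod az from collar..tip", onz(c,[(322,333)],.05,Tt))
```

```text
[ 311  120   20   75 1276] [320.36363636 157.73040752]
[0.5371441  0.35385168] [-0.19615148 -0.98057361] -101.31199767571034 [-0.03117077  0.02973443] [-0.00675125  0.0069944 ]
[[0.54379954 0.38483277 0.055     ]] [[0.53124424 0.32335107 0.055     ]] [[0.53752189 0.35409192 0.055     ]]
tool [ 0.03908445 -0.00210483  0.11342274]
rod az from collar..tip [[0.49965572 0.17605944 0.05      ]]
```

drive_tool --pt "0.4 0.29 1.54 -0.5 0 0 0" --pt "0.4 0.29 1.54 -1.5 0 0 0" --pt "0.4 0.29 1.54 -3.0 0 0 0" --pt "0.4 0.29 1.54 -4.1 0 0 0" --pt "0.4 0.29 1.54 -4.58 0 0 0" --pt "0.4 0.29 1.54 -4.58 0 0 0" --pt "0.4 0.29 1.54 -4.58 0 0 0" --pt "1 0.29 1.54 -4.58 0 0 0" --pt "1 0.29 1.54 -4.58 0 0 0" --pt "1 0.29 1.54 -4.58 0 0 0" --pt "1 0.29 1.54 -4.58 0 0 0" --pt "1 0.29 1.54 -4.58 0 0 0" --pt "1 0.29 1.54 -4.58 0 0 0" --pt "1 0.29 1.54 -4.58 0 0 0" --pt "1 0.29 1.54 -4.58 0 0 0" --pt "1 0.29 1.54 -4.58 0 0 0" --squeeze 35

```text
t: 7.43
tool_pos: [0.5368, 0.3548, 0.0546]
orientation: [2.445, 1.971, -0.002]
force: [1.5, -1.3, 0.7]
opening: 0.0153
```

Run:
```python
from h import *
c=grab("w7"); print(c["Tt"].round(4))
from plant import robot
s=robot.read_state();print(s["force"],s["opening"])
a=cv2.imread("pics/w7.png")
cv2.imwrite("pics/w7z.png",cv2.resize(a[100:400,180:460],None,fx=2,fy=2,interpolation=cv2.INTER_CUBIC))
```

```text
[[ 2.126e-01  9.771e-01 -1.000e-04  5.368e-01]
 [ 9.771e-01 -2.126e-01 -1.600e-03  3.548e-01]
 [-1.600e-03  2.000e-04 -1.000e+00  5.460e-02]
 [ 0.000e+00  0.000e+00  0.000e+00  1.000e+00]]
[ 1.49101831 -0.89480339  0.36477417] 0.015769921027592646
```

View pics/w7z.png

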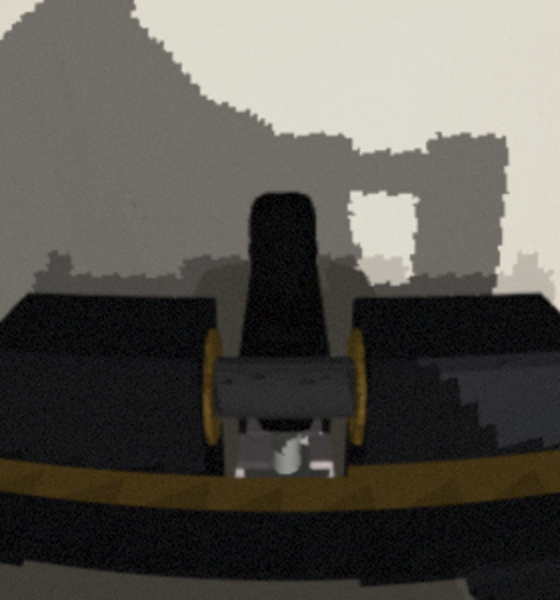

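Run:
```python
from h import *
c=load("w7");Tt=c["Tt"]
for h in (.05,.055,.059):
  X=onz(c,[(321.2,196.2)],h,Tt)[0]; print((X-Tt[:3,3])@Tt[:3,:3])
```

```text
[ 0.03264503 -0.0011897   0.00459317]
[ 0.03384254 -0.00117897 -0.00040872]
[ 0.03480055 -0.00117038 -0.00441023]
```

drive_tool --pt "1 0 0 0.5 0 0 0" --pt "1 0 0 1.5 0 0 0" --pt "1 0 0 3 0 0 0" --pt "1 0 0 4.5 0 0 0" --pt "1 0 0 6 0 0 0" --pt "1 0 0 7.5 0 0 0" --pt "1 0 0 8.5 0 0 0" --pt "1 0 0 9.4 0 0 0" --pt "1 0 0 9.4 0 0 0" --pt "1 0 0 9.4 0 0 0"

```text
t: 8.32
tool_pos: [0.5368, 0.3552, 0.2909]
orientation: [2.445, 1.971, 0.001]
force: [0.5, 0.0, -1.1]
opening: 0.016
```

```bash
cat >> h.py <<'E'
OUT=np.array([np.cos(np.radians(104)),np.sin(np.radians(104)),0]);UP=np.array([0,0,1.])
c4,s4=np.cos(np.radians(40)),np.sin(np.radians(40))
TZ=c4*OUT+s4*UP; TY=s4*OUT-c4*UP; RI=np.stack([TZ,np.cross(TY,TZ),TY],1)
M=np.array([.6168,-.0030,.1455])
def tcpat(d,gx=.054,gz=.0046): return M+TZ*(d+gx)-TY*gz
E
python3 - <<'E'
from h import *
from plant import robot
s=robot.read_state();T=tcp(s); print(T.round(4),s["force"],s["opening"],s["q"].round(3))
print(tcpat(.17)); print(delta(T,RI,tcpat(.17)))
E
```

```text
[[ 2.125e-01  9.772e-01  1.400e-03  5.368e-01]
 [ 9.772e-01 -2.125e-01 -3.000e-04  3.552e-01]
 [ 0.000e+00  1.400e-03 -1.000e+00  2.909e-01]
 [ 0.000e+00  0.000e+00  0.000e+00  1.000e+00]] [ 0.50335786  0.04432685 -1.1309058 ] 0.016019133249731834 [ 5.050e-01  2.340e-01  1.287e+00 -1.000e-03  1.620e+00  7.190e-01]
[0.57600299 0.16062789 0.29300823]
(array([ 1.567, -7.783,  0.083]), array([0.704 , 0.012 , 0.4401]))
```

drive_tool --pt "1 0.2 -1 0.5 0.1 0 0.06" --pt "1 0.4 -2 1.0 0.2 0 0.12" --pt "1 0.6 -3 1.0 0.3 0.005 0.19" --pt "1 0.8 -4 1.0 0.4 0.007 0.25" --pt "1 1.0 -5 1.0 0.5 0.01 0.31" --pt "1 1.2 -6 0.7 0.6 0.012 0.37" --pt "1 1.4 -7 0.4 0.704 0.012 0.44" --pt "1 1.57 -7.78 0.08 0.704 0.012 0.44" --pt "1 1.57 -7.78 0.08 0.704 0.012 0.44" --pt "1 1.57 -7.78 0.08 0.704 0.012 0.44" --pt "1 1.57 -7.78 0.08 0.704 0.012 0.44" --pt "1 1.57 -7.78 0.08 0.704 0.012 0.44"

```text
t: 9.32
tool_pos: [0.5752, 0.1617, 0.2915]
orientation: [-1.558, -1.998, -0.564]
force: [0.7, -0.3, -0.1]
opening: 0.0157
```

Run:
```python
from h import *
from plant import robot
s=robot.read_state();T=tcp(s); print(T.round(4),s["force"],s["wrist_torque"],s["opening"],s["q"].round(3))
print(delta(T,RI,tcpat(.17)))
c=grab("w8")
for n in ["side","top"]:
    k=robot.read_camera(n); cv2.imwrite(f"pics/{n}8.png",k["image"][:,:,::-1]); np.savez(f"pics/{n}8.npz",**k)
b=cv2.imread("pics/side8.png")
P=np.array([M,M+TZ*.04])
print(proj(load("side8"),P),proj(load("top8"),P))
cv2.imwrite("pics/s8z.png",cv2.resize(b[140:250,230:350],None,fx=5,fy=5,interpolation=cv2.INTER_CUBIC))
b=cv2.imread("pics/top8.png")
cv2.imwrite("pics/t8z.png",cv2.resize(b[130:230,240:400],None,fx=4.8,fy=4.8,interpolation=cv2.INTER_CUBIC))
```

```text
[[-0.1866  0.9697 -0.1578  0.5752]
 [ 0.7442  0.2443  0.6217  0.1617]
 [ 0.6414 -0.0014 -0.7672  0.2915]
 [ 0.      0.      0.      1.    ]] [ 0.6709211  -0.30105985 -0.09991396] [-0.40455744  0.01064545 -0.00843628] 0.01573136174664813 [-0.172  0.237  1.431  0.639  1.758 -0.388]
(array([ 0.031, -0.043,  0.058]), array([ 0.0021, -0.001 , -0.0025]))
[[298.3817588  202.31622075]
 [300.66934858 198.45595499]] [[317.55875555 177.96293278]
 [308.56872049 178.94224457]]
```

View pics/s8z.png

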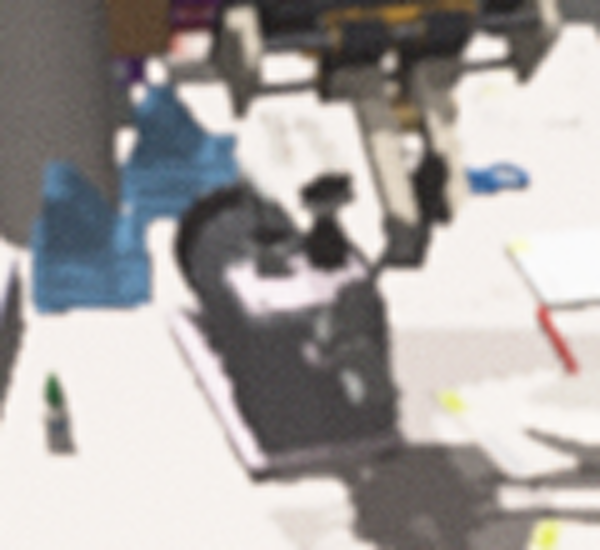

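View pics/t8z.png

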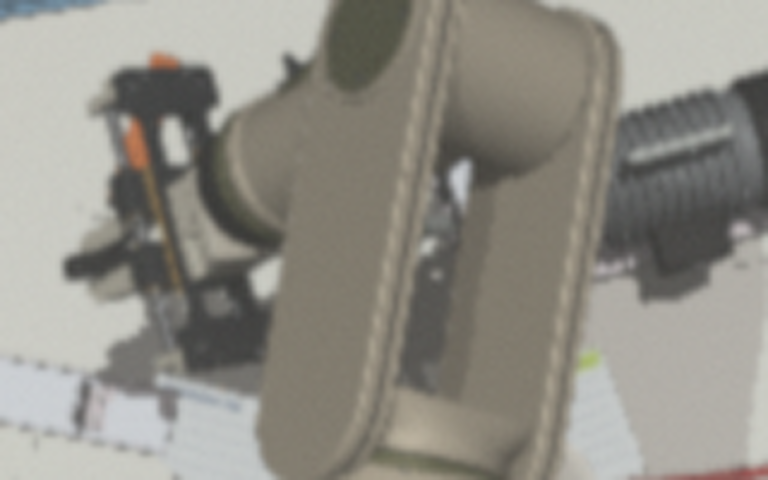

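View pics/w8.png

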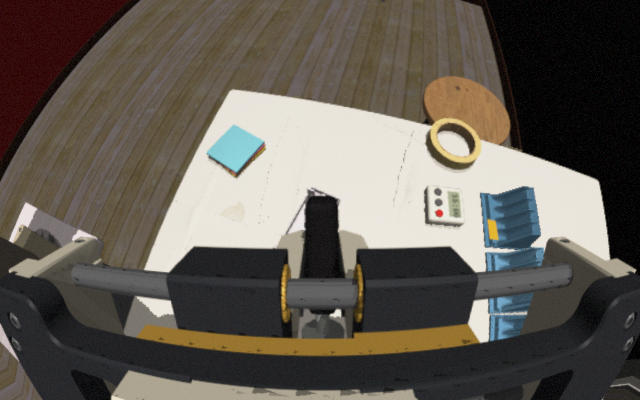

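drive_tool --pt "1 0.11 -0.35 -0.2 0.002 -0.001 -0.002" --pt "1 0.22 -0.8 -0.6 0.002 -0.001 -0.002" --pt "1 0.33 -1.25 -1.0 0.002 -0.001 -0.002" --pt "1 0.44 -1.68 -1.35 0.002 -0.001 -0.002" --pt "1 0.44 -1.68 -1.35 0.002 -0.001 -0.002" --pt "1 0.44 -1.68 -1.35 0.002 -0.001 -0.002"

```text
t: 9.97
tool_pos: [0.5866, 0.117, 0.2561]
orientation: [-1.563, -1.992, -0.567]
force: [0.1, -1.4, 0.3]
opening: 0.0157
```

```bash
cat > st.py <<'E'
from h import *
from plant import robot
import sys
d=float(sys.argv[1])
s=robot.read_state();T=tcp(s); print(T[:3,3].round(4),"F",s["force"].round(2),"tq",s["wrist_torque"].round(3),s["opening"].round(4))
f=s["force"]; print("F tube axes x,y,z",(f@np.stack([np.cross(TY,TZ),TY,TZ],1)).round(2))
print(delta(T,RI,tcpat(d)), "d now", (T[:3,3]-M)@TZ-.054)
E
python3 st.py .115
```

```text
Traceback (most recent call last):
  File "st.py", line 5, in <module>
    s=robot.read_state();T=tcp(s); print(T[:3,3].round(4),"F",s["force"].round(2),"tq",s["wrist_torque"].round(3),s["opening"].round(4))
                                                                                                                  ^^^^^^^^^^^^^^^^^^
AttributeError: 'float' object has no attribute 'round'
```

```bash
sed -i 's/s\["opening"\].round(4)/s["opening"]/' st.py && python3 st.py .115
```

```text
[0.5866 0.117  0.2561] F [ 0.06 -1.44  0.25] tq [-0.657 -0.043 -0.019] 0.01565900803660242
F tube axes x,y,z [-0.29 -1.1  -0.92]
(array([-0.018,  0.109,  0.061]), array([-0.    , -0.0026,  0.0031])) d now 0.11190976143050504
```

drive_tool --pt "1 0.05 -0.2 -0.17 0 0 0" --pt "1 0.1 -0.4 -0.34 0 0 0" --pt "1 0.15 -0.59 -0.51 0 0 0" --pt "1 0.15 -0.59 -0.51 0 0 0" --pt "1 0.15 -0.59 -0.51 0 0 0"

```text
t: 10.38
tool_pos: [0.5904, 0.1033, 0.2445]
orientation: [-1.561, -1.995, -0.567]
force: [0.4, -1.5, -1.0]
opening: 0.0158
```

```bash
python3 st.py .095
```

```text
[0.5904 0.1033 0.2445] F [ 0.36 -1.51 -0.97] tq [-0.644  0.017 -0.007] 0.015845822978750007
F tube axes x,y,z [-0.01 -0.25 -1.81]
(array([-0.02 ,  0.064,  0.013]), array([ 0.0003, -0.0006,  0.0013])) d now 0.09349332442577724
```

drive_tool --pt "1 0.07 -0.3 -0.26 0 0 0" --pt "1 0.15 -0.6 -0.51 0 0 0" --pt "1 0.22 -0.9 -0.77 0 0 0" --pt "1 0.3 -1.2 -1.03 0 0 0" --pt "1 0.3 -1.2 -1.03 0 0 0" --pt "1 0.3 -1.2 -1.03 0 0 0"

```text
t: 10.88
tool_pos: [0.598, 0.0728, 0.2182]
orientation: [-1.562, -1.994, -0.567]
force: [-0.3, -1.4, -0.4]
opening: 0.0155
```

```bash
python3 st.py .054
python3 - <<'E'
from h import *
from plant import robot
k=robot.read_camera("side"); b=k["image"][:,:,::-1]
cv2.imwrite("pics/s9z.png",cv2.resize(b[140:250,230:350],None,fx=5,fy=5,interpolation=cv2.INTER_CUBIC))
E
```

```text
[0.598  0.0728 0.2182] F [-0.28 -1.42 -0.42] tq [-0.687 -0.082  0.009] 0.015493719283693303
F tube axes x,y,z [-0.61 -0.52 -1.27]
(array([-0.019,  0.065,  0.01 ]), array([ 0.0001, -0.0012,  0.0022])) d now 0.05254517464276768
```

View pics/s9z.png

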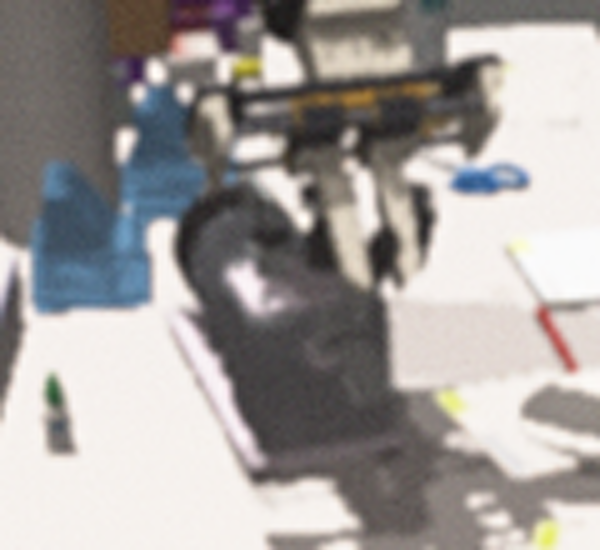

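drive_tool --pt "1 0.08 -0.33 -0.28 0 0 0" --pt "1 0.16 -0.65 -0.57 0 0 0" --pt "1 0.24 -0.98 -0.85 0 0 0" --pt "1 0.32 -1.3 -1.13 0 0 0" --pt "1 0.32 -1.3 -1.13 0 0 0" --pt "1 0.32 -1.3 -1.13 0 0 0"

```text
t: 11.43
tool_pos: [0.606, 0.0403, 0.1899]
orientation: [-1.562, -1.994, -0.567]
force: [0.9, -1.8, -0.6]
opening: 0.0158
```

```bash
python3 st.py .01
```

```text
[0.606  0.0403 0.1899] F [ 0.92 -1.75 -0.62] tq [-0.718 -0.132 -0.014] 0.01576023051621616
F tube axes x,y,z [ 0.47 -0.76 -1.87]
(array([-0.012,  0.057,  0.009]), array([ 0.    , -0.0012,  0.0022])) d now 0.008738372849573968
```

drive_tool --pt "1 0.02 -0.09 -0.08 0 0 0" --pt "1 0.04 -0.18 -0.15 0 0 0" --pt "1 0.06 -0.24 -0.21 0 0 0" --pt "1 0.06 -0.24 -0.21 0 0 0" --pt "1 0.06 -0.24 -0.21 0 0 0"

```text
t: 11.85
tool_pos: [0.6075, 0.0351, 0.1856]
orientation: [-1.561, -1.996, -0.568]
force: [-0.4, -0.8, 0.6]
opening: 0.0154
```

```bash
python3 st.py .0
```

```text
[0.6075 0.0351 0.1856] F [-0.43 -0.84  0.55] tq [-0.656 -0.126  0.023] 0.015424618499823536
F tube axes x,y,z [-0.61 -0.88 -0.19]
(array([ 0.002, -0.032, -0.075]), array([0.0004, 0.0001, 0.0009])) d now 0.0018020559327330682
```

drive_tool --pt "1 0.01 -0.05 -0.04 0 0 0" --pt "1 0.02 -0.09 -0.08 0 0 0" --pt "1 0.02 -0.09 -0.08 0 0 0" --pt "1 0.02 -0.09 -0.08 0 0 0"

```text
t: 12.18
tool_pos: [0.6078, 0.0342, 0.185]
orientation: [-1.557, -1.995, -0.57]
force: [-2.1, 5.2, 6.1]
opening: 0.0156
```

```bash
python3 st.py .0
```

```text
[0.6078 0.0342 0.185 ] F [-2.09  5.24  6.15] tq [0.79  0.443 0.079] 0.015637165384405866
F tube axes x,y,z [-0.76 -1.11  8.23]
(array([-0.011,  0.004, -0.05 ]), array([-0.0024,  0.0003, -0.0008])) d now 0.0006800036207170179
```

drive_tool --pt "1 0.02 -0.07 -0.06 0 0 0" --pt "1 0.02 -0.07 -0.06 0 0 0" --pt "1 0.02 -0.07 -0.06 0 0 0" --pt "1 0.02 -0.07 -0.06 0 0 0" --pt "1 0.02 -0.07 -0.06 0 0 0" --pt "1 0.02 -0.07 -0.06 0 0 0"

```text
t: 12.68
tool_pos: [0.6079, 0.0339, 0.1847]
orientation: [-1.553, -1.995, -0.571]
force: [-5.8, 11.5, 12.9]
opening: 0.0156
```

```bash
python3 st.py .0
python3 - <<'E'
from h import *
c=grab("w10")
from plant import robot
k=robot.read_camera("side"); b=k["image"][:,:,::-1]
cv2.imwrite("pics/s10z.png",cv2.resize(b[140:250,230:350],None,fx=5,fy=5,interpolation=cv2.INTER_CUBIC))
E
```

```text
[0.6079 0.0339 0.1847] F [-5.76 11.46 12.88] tq [2.107 0.888 0.206] 0.015567806072159704
F tube axes x,y,z [-2.82 -1.82 17.86]
(array([-0.016,  0.013, -0.039]), array([-0.0051,  0.0002, -0.0028])) d now 0.0003187880103360241
```

View pics/w10.png

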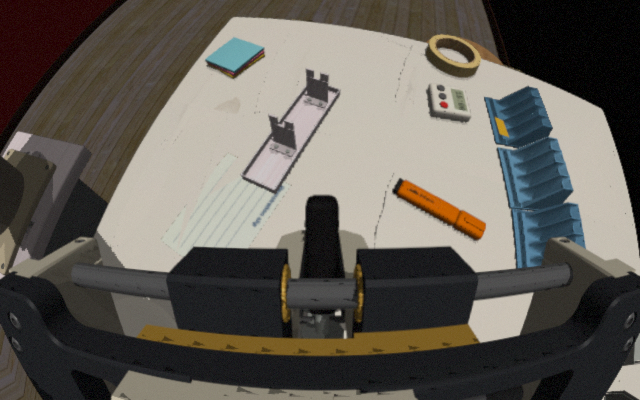

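View pics/s10z.png

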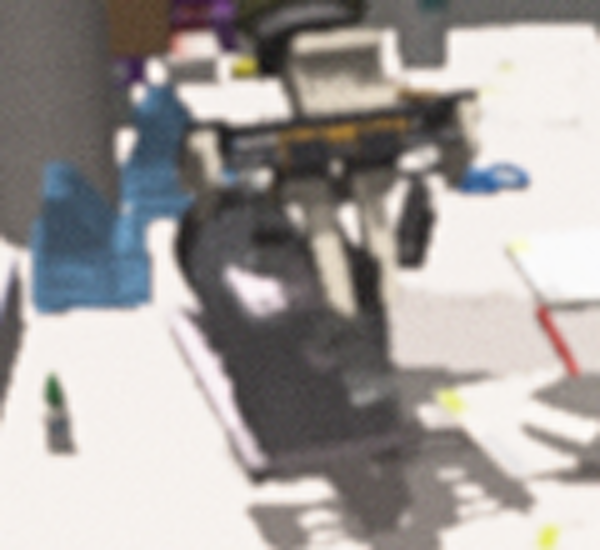

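drive_tool --pt "1 -0.07 0.3 0.26 0 0 0" --pt "1 -0.19 0.74 0.64 0 0 0" --pt "1 -0.33 1.34 1.16 0 0 0" --pt "1 -0.48 1.93 1.67 0 0 0" --pt "1 -0.63 2.53 2.19 0 0 0" --pt "1 -0.78 3.12 2.7 0 0 0" --pt "1 -0.93 3.72 3.21 0 0 0" --pt "1 -1.07 4.31 3.73 0 0 0" --pt "1 -1.22 4.91 4.24 0 0 0" --pt "1 -1.36 5.47 4.73 0 0 0" --pt "1 -1.36 5.47 4.73 0 0 0" --pt "1 -1.36 5.47 4.73 0 0 0" --pt "1 -1.36 5.47 4.73 0 0 0"

```text
t: 13.87
tool_pos: [0.5741, 0.1676, 0.2998]
orientation: [-1.561, -1.996, -0.567]
force: [0.9, -0.2, -1.5]
opening: 0.0158
```

```bash
python3 st.py .18
python3 - <<'E'
from h import *
from plant import robot
c=grab("w11"); T=c["Tt"]
# final: saucer centre from w2/w5 etc later; rod az list
S=np.array([.417,-.096])
for az in (-104,-115,-76,-125):
    a=np.radians(az); d=np.array([np.cos(a),np.sin(a)])
    p=S-.184*d; print(az,p,np.hypot(*p),delta(T,down(az+180),(p[0],p[1],.125)))
E
```

```text
[0.5741 0.1676 0.2998] F [ 0.93 -0.23 -1.55] tq [-0.384 -0.003 -0.029] 0.01581153672249924
F tube axes x,y,z [ 0.85  0.9  -1.34]
(array([ 0.001,  0.017, -0.016]), array([ 0.0008, -0.0005,  0.0008])) d now 0.17993942003724708
-104 [0.46151363 0.08253441] 0.4688355351221409 (array([-4.505, -3.404, -6.994]), array([-7.042e-01, -4.000e-04, -4.676e-01]))
-115 [0.49476176 0.07076063] 0.4997962249489786 (array([-3.175, -3.875, -6.994]), array([-0.7074,  0.0678, -0.6515]))
-76 [0.37248637 0.08253441] 0.3815206759416571 (array([-8.066, -3.404, -6.994]), array([-0.6767, -0.1691,  0.001 ]))
-125 [0.52253806 0.05472398] 0.5253957957540626 (array([-2.064, -4.516, -6.994]), array([-0.7065,  0.1306, -0.8184]))
```

View pics/w11.png

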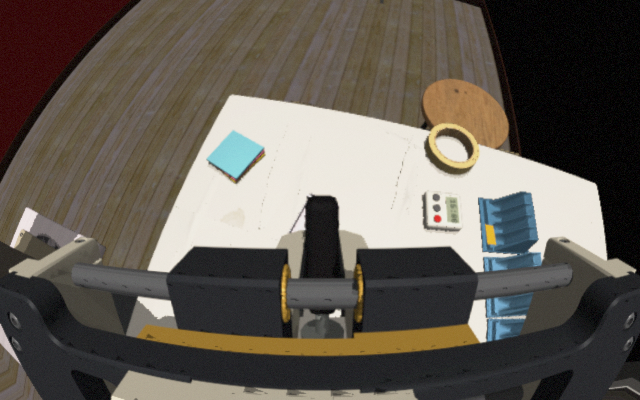

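Run:
```python
from h import *
for n,lo,hi in [("w5",0,215),("w2",0,0)]:
    c=load(n);a=cv2.imread(f"pics/{n}.png"); print(n,onz(c,[(180,183)] if n=="w2" else [(0,0)],.012,c["Tt"]))
c=load("top0");a=cv2.imread("pics/top0.png");
g=cv2.medianBlur(cv2.cvtColor(a,cv2.COLOR_BGR2GRAY),3)
r=g[205:270,310:385]
ci=cv2.HoughCircles(cv2.resize(r,None,fx=4,fy=4,interpolation=cv2.INTER_CUBIC),cv2.HOUGH_GRADIENT,1,400,param1=60,param2=15,minRadius=70,maxRadius=105)
print(ci); x,y,R_=ci[0,0]; print(onz(c,[(310+x/4,205+y/4)],.013))
```

```text
w5 [[0.11999621 0.14719472 0.012     ]]
w2 [[ 0.42521842 -0.09911471  0.012     ]]
NoneTraceback (most recent call last):
  File "<stdin>", line 8, in <module>
TypeError: 'NoneType' object is not subscriptable
```

drive_tool --pt "1 -0.3 -0.2 0.3 -0.1 0 -0.067" --pt "1 -0.7 -0.5 0.3 -0.2 0 -0.134" --pt "1 -1.3 -0.9 0.3 -0.3 0 -0.2" --pt "1 -2.0 -1.4 0 -0.4 0 -0.267" --pt "1 -2.7 -2.0 -0.5 -0.5 0 -0.333" --pt "1 -3.4 -2.6 -1.0 -0.6 0 -0.4" --pt "1 -4.0 -3.0 -2.0 -0.704 0 -0.468" --pt "1 -4.5 -3.4 -3.0 -0.704 0 -0.468" --pt "1 -4.5 -3.4 -4.0 -0.704 0 -0.468" --pt "1 -4.5 -3.4 -5.0 -0.704 0 -0.468" --pt "1 -4.5 -3.4 -6.0 -0.704 0 -0.468" --pt "1 -4.5 -3.4 -6.6 -0.704 0 -0.468" --pt "1 -4.5 -3.4 -7.0 -0.704 0 -0.468" --pt "1 -4.5 -3.4 -7.0 -0.704 0 -0.468" --pt "1 -4.5 -3.4 -7.0 -0.704 0 -0.468" --pt "1 -4.5 -3.4 -7.0 -0.704 0 -0.468" --pt "1 -4.5 -3.4 -7.0 -0.704 0 -0.468"

```text
t: 15.33
tool_pos: [0.463, 0.0828, 0.1269]
orientation: [2.475, 1.933, 0.004]
force: [-1.0, 0.6, -0.5]
opening: 0.0159
```

Run:
```python
from h import *
from plant import robot
s=robot.read_state();T=tcp(s);print(T.round(4),s["force"],s["dq"].round(3),s["opening"],s["t"])
tip=(T@np.array([-.184,0,.0046,1]))[:3];print("tip",tip)
c=grab("w12")
for n in ["side","top"]:
    k=robot.read_camera(n); b=k["image"][:,:,::-1]; cv2.imwrite(f"pics/{n}12.png",b)
    print(n,proj(k,[tip,(.417,-.097,.013)]).round(1))
    y,x=(140,230) if n=="side" else (130,240)
    cv2.imwrite(f"pics/{n}12z.png",cv2.resize(b[y:y+140,x:x+180],None,fx=4.3,fy=4.3,interpolation=cv2.INTER_CUBIC))
```

```text
[[ 2.423e-01  9.702e-01  2.800e-03  4.630e-01]
 [ 9.702e-01 -2.423e-01  8.000e-04  8.280e-02]
 [ 1.400e-03  2.600e-03 -1.000e+00  1.269e-01]
 [ 0.000e+00  0.000e+00  0.000e+00  1.000e+00]] [-0.99835935  0.63386296 -0.50350929] [ 0.003 -0.004  0.     0.001 -0.002 -0.001] 0.01591607453319213 15.3333
tip [ 0.41845282 -0.09574215  0.12200506]
side [[354.8 195.2]
 [354.6 222.9]]
top [[345.6 236.4]
 [344.6 238.2]]
```

View pics/side12z.png

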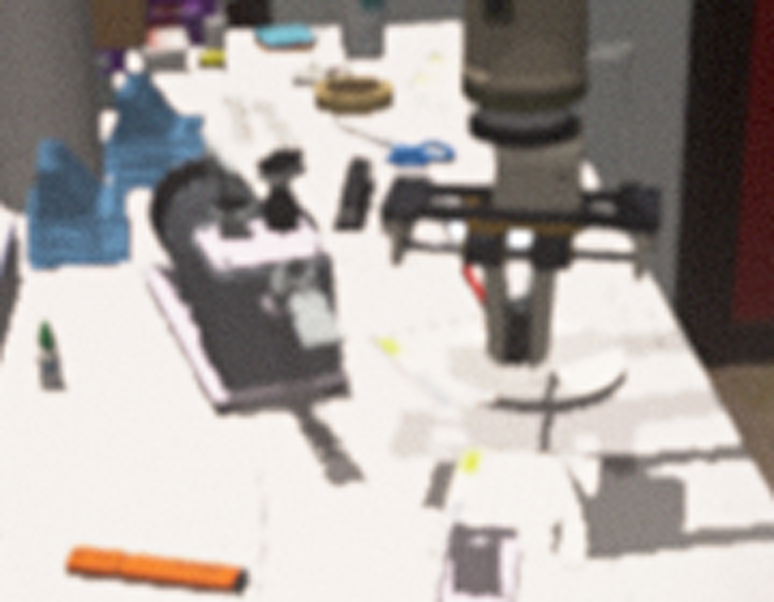

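View pics/top12z.png

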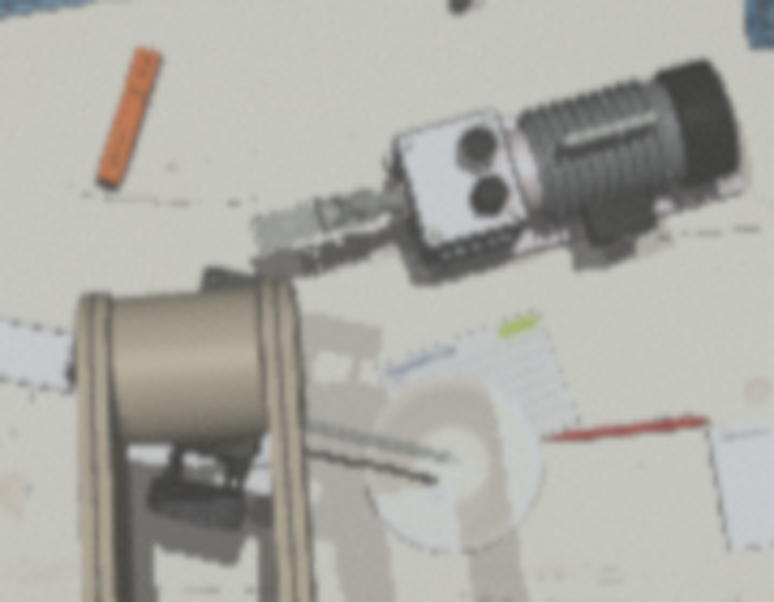

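View pics/w12.png

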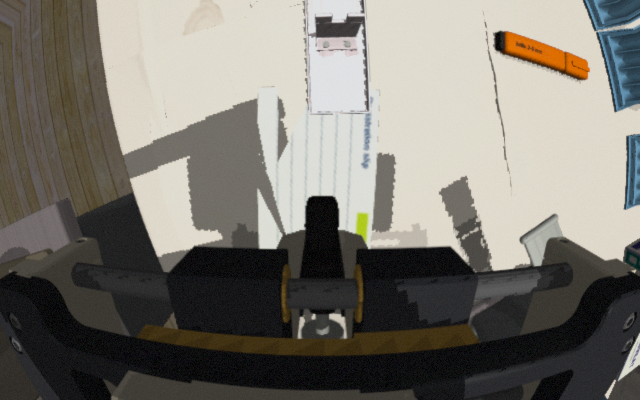

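Run:
```python
from plant import robot
s=robot.read_state();print(s["t"],s["opening"],s["dq"].round(3));print(robot.close_job())
```

```text
15.4833 0.015871597474646663 [ 0.002  0.002  0.005 -0.002 -0.001 -0.001]
the job is handed in; nothing more can be done
None
```

The job is done and handed in at about 15.5 s of the 61 s allowed; the interface gives no verdict.

**What I did**
- **Flap:** I pushed it open with closed fingertips. The wrist picture right after showed it hanging fully open with the mouth clear.
- **Rod:** I gripped the handle at its middle and lifted it off the stand. I slid it down the tube at 40° with side forces of about 1 N until the collar stopped.
- **Seating:** The axial force rose to about 18 N with no further movement, 0.3 mm from the computed home position. I held it there for about half a second.
- **Withdrawal:** I drew the rod back along the tube until its tip was about 50 mm outside the mouth, then carried it to the saucer.

**Last checks**
- **Position:** The tip is at about (0.418, -0.096, 0.122) m by the tool pose, within a few millimetres of the saucer's centre in the top view.
- **Level and grip:** The tool is vertical to within 0.2°. The handle sits in the grip as it did at the grasp, with a 15.9 mm opening and the arm at rest.
- **Surroundings:** The flap is open and nothing else on the table looked moved.

**Disagreements and a failed check**
- The saucer centre estimates differed by up to 9 mm between cameras, and an automatic circle fit to it failed. Both are well inside the 45 mm allowed.
- The mouth estimates differed by 2–3 mm before insertion, which caused no trouble.
- The side view could not show the tip at the end, because the gripper hid it.

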